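# Register a lamp-foot blank in the drilling jig

## Robot

A 6-joint arm with a two-finger parallel gripper is mounted at the origin on the work surface. World frame = base frame: x ahead of the robot, y to its left, z up, the work surface at z = 0. Lengths are in mm, angles in rad, forces in N, time in s.
With the tool pointing down it reaches from about 350 to 975 mm from the base axis. Payload 7.1 kg.
Tool frame: the origin (TCP) lies at the very end of the fingers, on their centre line; the grasp point (between the pads) lies 19 mm behind it; z points along the fingers, y is the line along which they close (so a half turn about z gives the same grasp; the last joint's range is limited). The gripper opens to 88 mm and grips with 3 to 60 N. Pads are 20 mm wide; open, the fingers measure 115 mm over their backs; the gripper's body (75 mm by 178 mm) begins 61 mm behind the grasp point.
Start: joints at [-1.222, 0.423, 1.63, -0, 1.089, -0.019], TCP at [224.743, -583.177, 189.075] pointing down, gripper open.
Joint ranges: [-3, 3], [-0.9, 2.11], [0.09, 2.58], [-1.31, 4.45], [0.11, 2.69], [-2.54, 2.54]. Speed limits (rad/s): [2.39, 2.39, 3.01, 3.14, 3.14, 3.14].

## Interface

Orientations are given as a rotation vector (axis times angle).
In Python, from workcell import ctrl, optics gives the robot as it stands.
- The arm moves only by the shell command python3 -m jog 'ROWS'. ROWS is JSON, a list of rows, each a list of 7 numbers: the shift along the tool's x, y, z in units of 40 mm (1.0 is 40 mm), then the turn, a rotation vector about the tool's x, y, z in units of 6 degrees (1.0 is 6 degrees), then the opening, from 0 (shut) to 1 (fully open). A call has 1 to 20 rows; each row shifts and turns the commanded pose from where the row before left it, along the tool's axes as they then stand; what a row does not reach is not made up. A row lasts 1/10 s, in which the tool goes at most 50 mm and 8.59 degrees, less where a joint would pass 70% of its speed; a pose out of reach is approached as far as the arm can. A call is refused whole if a number of a shift passes 1 or a number of a turn 1, either way. A call with a gripper value outside its range is refused whole. The fingers move at their own pace and stop on an object; the grip force is fixed at half the most. Time passes only in rows, so rows that do not move let the fingers close. It gives the time, the measured TCP pose, the force, the opening and the grip force at its end, in the units of the state.
- ctrl.get_obs(): the state, without advancing time (a new reading comes with each control period).
- optics.get_image(name): name is "side" or "top"; returns the picture (420x560x3 uint8, red, green, blue); there is no depth.
- optics.camera_model(name): a dict with "fov_y" (degrees; the focal length in pixels is half the picture's height over the tangent of half this angle, whatever the lens; pixels are square), "cx", "cy" (the principal point, pixels), "view" (4x4, takes a point from world to camera coordinates). Camera axes: x right, y up, looking along -z (the intrinsics and any distortion apply to the point x, -y, -z); pixel columns grow to the right and rows downward; lengths in mm; the calibration is good to about 2 mm. A picture is of the moment at which its call begins. camera_model takes no time and is no camera call.
- ctrl.close_job(): hands the job in; it is judged then, once.
Trained networks look in the newest picture that a camera, given by its name, has taken for a name from the list of things; names that differ only in an ending like _2 or _b are one class to them, and where a whole thing is asked for, a point or a joint stands for the part that bears it (a point fixed in the world has none). Each returns a list of dicts, best first, with "conf" (0 to 1); they miss things now and then, are a little off and sometimes report something else, mostly with a low value. They report only what shows in the picture. A call takes as long as a camera call. They do not tell look-alikes from the thing itself.
- optics.masks_of(target, camera): "pixels" (420x560 bool, what is visible of it) and "extent" ([centre column, centre row, width, height] in pixels, round what is visible of it).
The state is a dict: "t": time; "qpos": joint angles; "qvel": joint speeds; "joint_torque": joint torques, N m; "ee_pos": TCP position; "orientation": TCP orientation; "ft_force": force on the tool from outside, world axes, zero at the start; "moment": the same for the moment, N m; "width": finger opening in mm; "grasp_force": force on a finger pad.
Only numpy, scipy, OpenCV 4.12 (cv2) and the standard library are available. Lean on these libraries where they do the work, as an engineer would, in place of code of your own. Each camera call takes 0.05 s, during which the arm holds its last target. There are 200 camera calls.

## Task

Pick up the light wooden lamp-foot blank and set it down flat on the green board of the drilling jig, clear of both aluminium stops, long side along the long fence, and let go (do not drop it). Then push it fully against the long fence, and after that slide it along the fence until its end is fully against the short end stop, flush with both. Finally swing the red drill-guide arm fully closed over the registered blank, and leave the dark blank, the pot and the vase where they are.

Things in the scene. Friction and masses are not known exactly. Their poses are not given: they have to be found in the camera images.
- light_blank: light (pale maple) rectangular wooden block, 60 mm along its x, 120 mm along its y, 20 mm thick, 0.1 kg, lying flat on the table. Origin: centre of its underside; z up.
- dark_blank: the same block in dark walnut; a bystander, may lie in either place.
- jig: fixed green-painted wooden board 220 mm (its x) by 260 mm (its y), 18 mm thick. Origin: centre of its underside; its x points away from the robot towards the fence, its y to the left along the fence. Its turn on the table varies. A steel post of radius 14 mm at (95, -40) mm carries the guide arm.
- fence: long aluminium fence, fixed on the board's far side: 20 mm (x) by 190 mm (y), 16 mm high, axes as the jig's. Origin: centre of its underside, on the board's top at (70, 25) mm in the jig's frame; the face the blank goes against is its -x face, at jig x = 60 mm.
- end_stop: short aluminium stop, fixed at the board's right end: 50 mm (x) by 20 mm (y), 16 mm high, axes as the jig's. Origin: centre of its underside, on the board's top at (22, -110) mm in the jig's frame; the face the blank goes against is its +y face, at jig y = -100 mm.
- seat (a point): point on the board's top, at (30, -40, 18) mm in the jig's frame, axes as the jig's: where the centre of the blank's underside is when the blank touches both stops, its long side along the fence.
- guide_arm (a joint): angle of the red drill-guide arm about its upright hinge, rad: 0 = closed (arm points to the jig's -x, its brass bush over the blank's centre; a dead stop), grows to 1.7 as it swings open to the jig's -y. It moves stiffly and stays where left. The arm is 125 mm long, 26 mm wide; its underside is 42 mm and its top 54 mm above the table, passing 4 mm over a blank lying on the board.
- guide_hinge (a point): point on the arm's hinge axis, 54 mm above the table.
- guide_knob (a point): middle of the upright black knob near the arm's free end, 110 mm from the hinge axis: 14 mm diameter, from 54 to 94 mm above the table; this point is 74 mm up.
- pot: turned wooden lidded pot, 88 mm diameter, 98 mm high, standing; bystander. Origin: centre of its underside.
- vase: turned light wooden vase with a red rim, 64 mm diameter, 110 mm high, standing; bystander. Origin: centre of its underside.
Mind the look-alikes: they are no part of the job. Of the things like the light_blank, leave any that is purple or yellow; of the rest the smaller one is meant.

How it is judged (in metres and radians):
On the way, in this order (a step that is already met when the one before it is completed fails the run):
1. the light blank lies flat on the board, released, its long side roughly (within 0.5 rad) along the fence, its centre at least 10 mm short of its registered place in both directions (angle between light_blank's own z axis and vertical below 0.04 rad and z of light_blank in the frame of seat between -0.003 and 0.003 m and x of light_blank in the frame of seat between -0.115 and -0.01 m and y of light_blank in the frame of seat between 0.01 and 0.14 m and angle between the y axis of light_blank and the y axis of jig, either way round below 0.5 rad and contact force between light_blank and the fingers below 0.1 N and linear speed of light_blank below 0.02 m/s), for 0.1 s.
2. it has been pushed against the long fence: touching it with some force (over 0.3 N), flush within 3 mm and 0.035 rad (angle between light_blank's own z axis and vertical below 0.04 rad and z of light_blank in the frame of seat between -0.003 and 0.003 m and x of light_blank in the frame of seat between -0.003 and 0.003 m and angle between the y axis of light_blank and the y axis of jig, either way round below 0.035 rad and contact force between light_blank and fence above 0.3 N), for 0.05 s.
3. it has been slid along the fence against the end stop: touching it with some force (over 0.3 N), within 3 mm of its place at both stops (angle between light_blank's own z axis and vertical below 0.04 rad and z of light_blank in the frame of seat between -0.003 and 0.003 m and x of light_blank in the frame of seat between -0.003 and 0.003 m and angle between the y axis of light_blank and the y axis of jig, either way round below 0.035 rad and y of light_blank in the frame of seat between -0.003 and 0.003 m and contact force between light_blank and end_stop above 0.3 N), for 0.05 s.
4. the guide arm is closed (under 0.06 rad) over the registered blank (angle between light_blank's own z axis and vertical below 0.04 rad and z of light_blank in the frame of seat between -0.003 and 0.003 m and x of light_blank in the frame of seat between -0.003 and 0.003 m and angle between the y axis of light_blank and the y axis of jig, either way round below 0.035 rad and y of light_blank in the frame of seat between -0.003 and 0.003 m and value of joint guide_arm below 0.06 rad), for 0.2 s.
At the end, for the whole second after the job is handed in: The light blank lies flat and at rest on the board, its centre within 3 mm of the registered place along each of the jig's axes and its long side within 0.035 rad of the fence; the guide arm is closed to under 0.06 rad (all of step 4 and linear speed of light_blank below 0.01 m/s); the robot touches nothing.
It fails at once if the light blank is let go or thrown more than about 25 mm above the board (height (world z) of light_blank above 0.045 m and contact force between light_blank and the fingers below 0.01 N).
It fails at once if the dark blank is moved by more than 25 mm (distance of dark_blank from where it was at the start of the episode above 0.025 m).
It fails at once if the pot is moved by more than 25 mm or tipped (distance of pot from where it was at the start of the episode above 0.025 m or angle between pot's own z axis and vertical above 0.3 rad).
It fails at once if the vase is moved by more than 25 mm or tipped (distance of vase from where it was at the start of the episode above 0.025 m or angle between vase's own z axis and vertical above 0.3 rad).
It also fails if it takes over 67 s, if anything falls off the work surface, if the arm or the gripper's body presses on something with over 40 N, if the wrist force passes 120 N, or if a joint passes its speed limit or range.

## Working session

There is one attempt and no reset: what is moved stays moved. The work goes in short steps, Python scripts to look and compute and a shell command to move; the robot and the scene stay as the last step left them, time stands still between calls to the robot, and variables do not carry over. Pictures are saved under pics/ and viewed, at most 10 in all, crops included, and the job is handed in when it is done.

```bash
mkdir -p pics; ls
python3 - <<'E'
from workcell import ctrl, optics
import cv2,numpy as np
for n in("side","top"):
    m=optics.camera_model(n);print(n,m)
    im=optics.get_image(n);cv2.imwrite(f"pics/{n}0.png",im[:,:,::-1])
    for t in("light_blank","dark_blank","jig","fence","end_stop","guide_arm","guide_knob","pot","vase"):
        print(t,[(round(r["conf"],2),np.round(r["extent"]).tolist()) for r in optics.masks_of(t,n)])
o=ctrl.get_obs();print(o)
E
```

```text
pics
side {'fov_y': 55.226809081051826, 'cx': 276.0982117841013, 'cy': 217.69029614553702, 'view': array([[-8.89190956e-01, -4.57035502e-01,  2.14007886e-02,
         5.43650422e+02],
       [ 2.67399227e-01, -4.81149249e-01,  8.34861098e-01,
        -2.33042734e+02],
       [-3.71264188e-01,  7.48073492e-01,  5.50044501e-01,
        -1.04332904e+03],
       [ 0.00000000e+00,  0.00000000e+00,  0.00000000e+00,
         1.00000000e+00]])}
light_blank [(0.93, [315.0, 196.0, 29.0, 22.0]), (0.87, [339.0, 176.0, 48.0, 24.0]), (0.83, [224.0, 210.0, 37.0, 34.0]), (0.62, [291.0, 218.0, 40.0, 12.0])]
dark_blank [(0.93, [336.0, 225.0, 31.0, 22.0])]
jig [(0.66, [283.0, 272.0, 115.0, 110.0])]
fence [(0.91, [258.0, 273.0, 41.0, 43.0])]
end_stop []
guide_arm [(0.8, [276.0, 236.0, 35.0, 32.0])]
guide_knob [(0.93, [276.0, 234.0, 33.0, 33.0]), (0.68, [282.0, 272.0, 119.0, 110.0])]
pot [(0.63, [277.0, 234.0, 31.0, 34.0]), (0.59, [177.0, 358.0, 36.0, 44.0])]
vase [(0.74, [371.0, 188.0, 15.0, 34.0])]
top {'fov_y': 56.068581425228885, 'cx': 275.33843684094813, 'cy': 212.0462744816462, 'view': array([[ 1.8
[... 816 characters left out ...]
2.0, 277.0, 22.0, 18.0])]
{'t': 1.0, 'qpos': array([-1.22199135e+00,  4.23070698e-01,  1.62989009e+00, -1.04198619e-05,
        1.08860877e+00, -1.90121738e-02]), 'qvel': array([-0.00225029, -0.00043249, -0.00102284, -0.00128128,  0.00162031,
       -0.0014156 ]), 'joint_torque': array([ 2.75241859e-03, -5.44570076e+01, -2.74051666e+01,  6.45603519e-02,
        1.66874193e-02, -2.80195775e-05]), 'ee_pos': array([ 224.74781072, -583.18215843,  189.09727453]), 'orientation': array([ 3.08858891e+00,  5.74517442e-01, -8.34906931e-06]), 'ft_force': array([-0.52223034, -0.46328323, -0.1176379 ]), 'moment': array([0.00237607, 0.06729286, 0.01866151]), 'grasp_force': 0.0, 'width': 87.87199924077133}
```

Run:
```python
import cv2
a=cv2.imread("pics/top0.png");b=cv2.imread("pics/side0.png")
cv2.imwrite("pics/topc.png",cv2.resize(a[120:310,100:460],None,fx=2.2,fy=2.2,interpolation=cv2.INTER_CUBIC))
cv2.imwrite("pics/sidec.png",cv2.resize(b[140:400,150:410],None,fx=2.3,fy=2.3,interpolation=cv2.INTER_CUBIC))
```

```text
(no output)
```

View pics/topc.png

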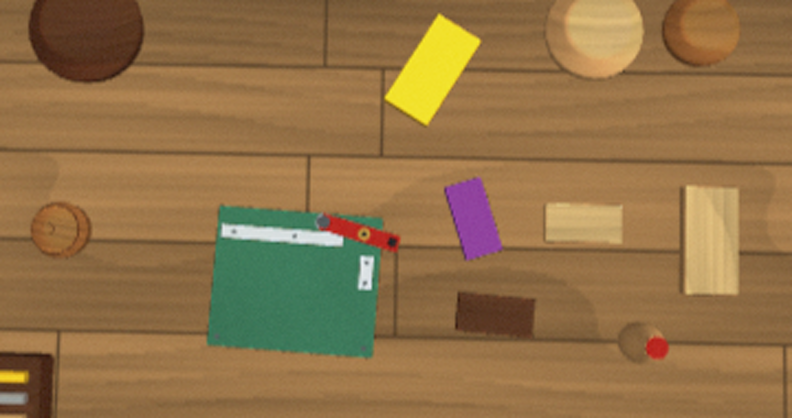

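View pics/sidec.png

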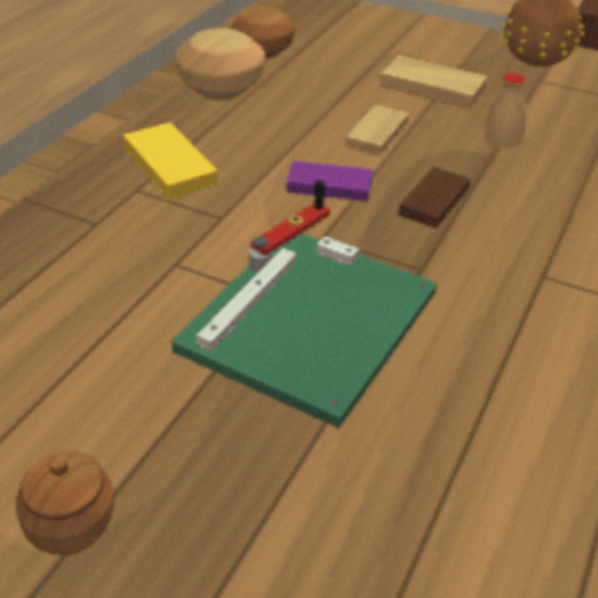

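The top crop shows the green jig (full-image px about 235,250), with the open red arm at its upper right. The small light blank is at about (365,221), the larger look-alike at (424,229) and the dark blank at (328,264). The side view agrees: the small pale block is at about (315,196). I'll fit box models to the masks in both views.

```bash
cat > fit.py <<'E'
import numpy as np,cv2
from scipy.optimize import least_squares
from workcell import ctrl, optics
def proj(P,n):
    m=optics.camera_model(n);V=m["view"];f=210/np.tan(np.radians(m["fov_y"])/2)
    c=np.asarray(P)@V[:3,:3].T+V[:3,3]
    return np.c_[m["cx"]+f*c[:,0]/-c[:,2],m["cy"]-f*c[:,1]/-c[:,2]]
def box(p,d):
    x,y,a,z=p;c,s=np.cos(a),np.sin(a)
    L=np.array([[i*d[0]/2,j*d[1]/2,k*d[2]] for i in(-1,1) for j in(-1,1) for k in(0,1)])
    return L@np.array([[c,s,0],[-s,c,0],[0,0,1]])+[x,y,z]
def contour(mask):
    cs,_=cv2.findContours(mask.astype(np.uint8),cv2.RETR_EXTERNAL,cv2.CHAIN_APPROX_NONE)
    c=max(cs,key=cv2.contourArea)
    return c[:,0,:].astype(float)
def fit(cont,d,p0,zfree=True):
    # cont: {cam: contour points}; convex silhouette of the box against them
    def res(q):
        p=[q[0],q[1],q[2]/100,q[3] if zfree else p0[3]];r=[]
        for n,C in cont.items():
            h=cv2.convexHull(proj(box(p,d),n).astype(np.float32))
            r+=[cv2.pointPolygonTest(h,(float(u),float(v)),True)-.5 for u,v in C]
        return r
    s=least_squares(res,[p0[0],p0[1],p0[2]*100,p0[3]],loss="cauchy",f_scale=.5,diff_step=1e-3,x_scale=[1,1,1,1])
    q=s.x;return np.array([q[0],q[1],q[2]/100,q[3]]),np.median(np.abs(s.fun))
def green(im):
    h=cv2.cvtColor(im,cv2.COLOR_RGB2HSV);m=(h[...,0]>55)&(h[...,0]<100)&(h[...,1]>90)
    return m
def ray(u,v,z,n):
    m=optics.camera_model(n);V=m["view"];f=210/np.tan(np.radians(m["fov_y"])/2)
    R=V[:3,:3];o=-R.T@V[:3,3];d=R.T@np.array([(u-m["cx"])/f,-(v-m["cy"])/f,-1])
    return o+d*(z-o[2])/d[2]
E
cat > meas.py <<'E'
from fit import *
cg={};cb={}
for n in("top","side"):
    im=optics.get_image(n);g=green(im);c=contour(g)
    h=cv2.convexHull(c.astype(np.float32))
    cg[n]=np.array([p for p in c if cv2.pointPolygonTest(h,tuple(map(float,p)),True)<1.5])
    t={"top":(365,222),"side":(315,196)}[n]
    for r in optics.masks_of("light_blank",n):
        e=r["extent"]
        if np.hypot(e[0]-t[0],e[1]-t[1])<10: cb[n]=contour(r["pixels"])
j0=ray(236,249,18,"top");b0=ray(364.5,221.5,20,"top");print(j0,b0)
for z in(True,False):
  print("jig",fit(cg,(220,260,18),[*j0[:2],-.07,0],z),"blank",fit(cb,(60,120,20),[*b0[:2],1.57-1.57,0],z))
  for k in cg: print(k,"jig",fit({k:cg[k]},(220,260,18),[*j0[:2],-.07,0],False)[0],"blank",fit({k:cb[k]},(60,120,20),[*b0[:2],0,0],False)[0])
for u,v,z in((245.2,220,42),(278.6,230.5,94),(265.5,226.3,54)): print(ray(u,v,z,"top"))
print("big/purple/dark/vase/pot",ray(424,229,20,"top"),ray(315,220,20,"top"),ray(328,264,20,"top"),ray(399,278,110,"top"),ray(126,225,98,"top"))
E
python3 meas.py
```

```text
[503.20851652 145.82662166  18.        ] [ 606.09447079 -295.40481654   20.        ]
jig (array([ 5.11365026e+02,  1.52743322e+02, -5.93965087e-02,  0.00000000e+00]), np.float64(0.715497404447031)) blank (array([ 606.35789611, -297.31121583,    0.        ,    0.        ]), np.float64(0.17581426420413404))
top jig [ 5.10237597e+02  1.52957359e+02 -5.82449162e-02  0.00000000e+00] blank [ 606.47158423 -297.11367488    0.            0.        ]
side jig [ 5.12186262e+02  1.47591315e+02 -5.53040512e-02  0.00000000e+00] blank [ 606.11427767 -298.66108536    0.            0.        ]
jig (array([ 5.11365026e+02,  1.52743322e+02, -5.93965087e-02,  0.00000000e+00]), np.float64(0.715497404447031)) blank (array([ 606.35789611, -297.31121583,    0.        ,    0.        ]), np.float64(0.17581426420413404))
top jig [ 5.10237597e+02  1.52957359e+02 -5.82449162e-02  0.00000000e+00] blank [ 606.47158423 -297.11367488    0.            0.        ]
side jig [ 5.12186262e+02  1.47591315e+02 -5.53040512e-02  0.00000000e+00] blank [ 606.11427767 -298.66108536    0.            0.        ]
[602.64362526 114.50471374  42.        ]
[5.67938635e+02 3.47263139e-01 9.40000000e+01]
[582.12013687  44.63679594  54.        ]
big/purple/dark/vase/pot [ 584.039394   -499.90899297   20.        ] [ 608.12633455 -124.74754943   20.        ] [ 458.06621921 -171.03822281   20.        ] [ 423.45797    -386.13744216  110.        ] [576.50754518 498.44341225  98.        ]
```

```bash
python3 - <<'E'
s=open('fit.py').read()
s=s.replace("p=[q[0],q[1],q[2]/100,q[3] if zfree else p0[3]]","p=unp(q)")
s=s.replace("    def res(q):","    unp=lambda q:np.array([p0[0]+q[0]-100,p0[1]+q[1]-100,p0[2]+(q[2]-100)/100,p0[3]+(q[3]-100 if zfree else 0)])\n    def res(q):")
s=s.replace("[p0[0],p0[1],p0[2]*100,p0[3]],loss","[100.]*4,loss").replace("q=s.x;return np.array([q[0],q[1],q[2]/100,q[3]])","return unp(s.x).round(4)")
open('fit.py','w').write(s)
E
cat >> meas.py <<'E'
b=cv2.imread("pics/side0.png")
for n in cg:
  for sc in(.98,.99,1.01,1.02): print(n,sc,fit({n:cg[n]},(220*sc,260*sc,18),[*j0[:2],-.07,0],False))
a=cv2.imread("pics/top0.png")
v=cv2.resize(a[205:290,185:290],None,fx=7,fy=7,interpolation=cv2.INTER_CUBIC)
p=fit(cg,(220,260,18),[*j0[:2],-.07,0],False)[0]
q=(proj(box(p,(220,260,18)),"top")-[185,205]+.5)*7
for P in q: cv2.circle(v,tuple(map(int,P)),4,(255,0,255),-1)
cv2.imwrite("pics/jigfit.png",v)
E
python3 meas.py
```

```text
[503.20851652 145.82662166  18.        ] [ 606.09447079 -295.40481654   20.        ]
jig (array([ 5.093043e+02,  1.535456e+02, -4.740000e-02, -5.990400e+00]), np.float64(0.552147830371178)) blank (array([ 6.060875e+02, -2.961574e+02, -5.800000e-03,  7.144000e-01]), np.float64(0.34779806595572715))
top jig [ 5.102990e+02  1.530061e+02 -5.850000e-02  0.000000e+00] blank [ 6.065277e+02 -2.951214e+02  7.000000e-04  0.000000e+00]
side jig [ 5.121318e+02  1.473515e+02 -5.840000e-02  0.000000e+00] blank [ 6.052404e+02 -2.989152e+02 -1.430000e-02  0.000000e+00]
jig (array([ 5.114033e+02,  1.527046e+02, -6.020000e-02,  0.000000e+00]), np.float64(0.7340808337719319)) blank (array([ 6.061667e+02, -2.964563e+02, -5.800000e-03,  0.000000e+00]), np.float64(0.33569165251229827))
top jig [ 5.102990e+02  1.530061e+02 -5.850000e-02  0.000000e+00] blank [ 6.065277e+02 -2.951214e+02  7.000000e-04  0.000000e+00]
side jig [ 5.121318e+02  1.473515e+02 -5.840000e-02  0.000000e+00] blank [ 6.052404e+02 -2.989152e+02 -1.430000e-02  0.000000e+00]
[602.64362526 114.50471374  42.        ]
[5.67938635e+02 3.47263
[... 500 characters left out ...]
.float64(0.29983717217195194))
top 1.01 (array([ 5.115585e+02,  1.512238e+02, -5.900000e-02,  0.000000e+00]), np.float64(0.5115463573587903))
top 1.02 (array([ 5.126957e+02,  1.495738e+02, -5.910000e-02,  0.000000e+00]), np.float64(0.4663955018582198))
side 0.98 (array([ 5.098709e+02,  1.505152e+02, -5.790000e-02,  0.000000e+00]), np.float64(0.6777798455817513))
side 0.99 (array([ 5.110143e+02,  1.488635e+02, -5.850000e-02,  0.000000e+00]), np.float64(0.6399931751543183))
side 1.01 (array([ 5.028876e+02,  1.466895e+02, -5.030000e-02,  0.000000e+00]), np.float64(2.9484304438605897))
side 1.02 (array([ 5.013902e+02,  1.453527e+02, -5.330000e-02,  0.000000e+00]), np.float64(3.5227160503955193))
```

View pics/jigfit.png

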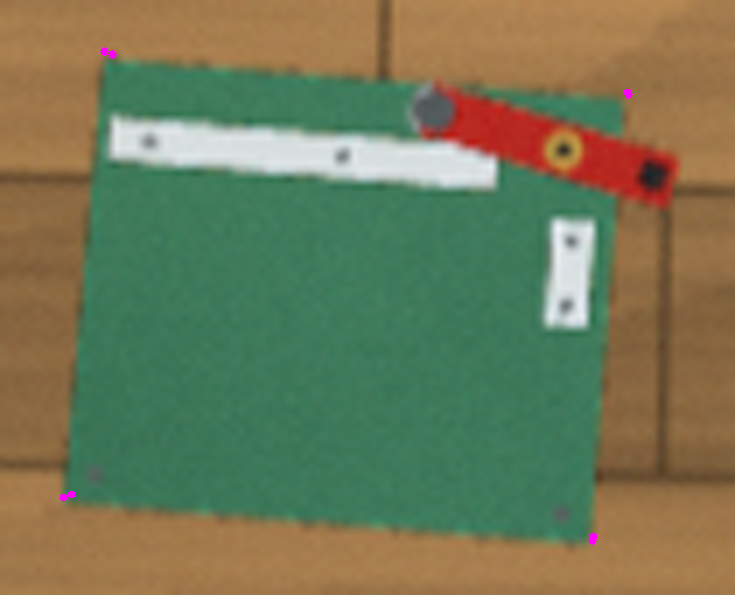

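The top view fits the jig at about (509,153), yaw −0.057. The hinge-to-knob distance comes out at 113 mm against 110 mm given, so that agrees. The blank is at (606,−296), yaw about 0. Moving above it now.

```bash
python3 -m jog '[[0,0,0,0,0,-0.96,1],[0,0,0,0,0,-0.96,1],[0,0,0,0,0,-0.96,1],[0,0,0,0,0,-0.96,1],[0,0,0,0,0,-0.96,1],[0,0,0,0,0,-0.96,1],[0,0,0,0,0,-0.96,1],[0,0,0,0,0,-0.96,1],[0,0,0,0,0,-0.96,1],[0,0,0,0,0,-0.96,1],[0,0,0,0,0,-0.96,1],[0,0,0,0,0,-0.95,1]]'
python3 -m jog '[[0.6,0.8,0,0,0,0,1],[0.6,0.8,0,0,0,0,1],[0.6,0.8,0,0,0,0,1],[0.6,0.8,0,0,0,0,1],[0.6,0.8,0,0,0,0,1],[0.6,0.8,0,0,0,0,1],[0.6,0.8,0,0,0,0,1],[0.6,0.8,0,0,0,0,1],[0.6,0.8,0,0,0,0,1],[0.6,0.8,0,0,0,0,1],[0.6,0.8,0,0,0,0,1],[0.6,0.74,0,0,0,0,1],[0,0,0,0,0,0,1],[0,0,0,0,0,0,1]]'
```

```text
t: 2.6
ee_pos: [224.7, -583.2, 189.1]
orientation: [-2.214, -2.229, 0.0]
ft_force: [0.8, -0.6, 0.3]
width: 88.3
grasp_force: 0.0
t: 4.0
ee_pos: [605.9, -293.6, 188.7]
orientation: [-2.216, -2.226, 0.001]
ft_force: [-0.4, 0.1, -1.3]
width: 87.7
grasp_force: 0.0
```

```bash
python3 -m jog '[[0,0,1,0,0,0,1],[0,0,1,0,0,0,1],[0,0,1,0,0,0,1],[0,0,0.8,0,0,0,1],[-0.06,0,0.5,0,0,0,1],[0,0,0.3,0,0,0,1],[0,0,0,0,0,0,1],[0,0,0,0,0,0,1]]'
python3 -m jog '[[0,0,0,0,0,0,0.4],[0,0,0,0,0,0,0.4],[0,0,0,0,0,0,0.4],[0,0,0,0,0,0,0.4],[0,0,0,0,0,0,0.4],[0,0,0,0,0,0,0.4],[0,0,0,0,0,0,0.4],[0,0,0,0,0,0,0.4]]'
```

```text
t: 4.8
ee_pos: [605.8, -297.4, 5.9]
orientation: [2.219, 2.223, 0.0]
ft_force: [0.1, -0.8, 1.2]
width: 87.8
grasp_force: 0.0
t: 5.6
ee_pos: [605.7, -296.6, 5.0]
orientation: [-2.219, -2.224, 0.0]
ft_force: [-0.9, -0.4, 0.1]
width: 35.1
grasp_force: 0.0
```

Run:
```python
from fit import *
v=[]
for n,(u,w) in(("top",(364,222)),("side",(315,196))):
    a=optics.get_image(n)[:,:,::-1];cv2.imwrite(f"pics/{n}1.png",a)
    v.append(cv2.resize(a[w-40:w+40,u-40:u+40],None,fx=5,fy=5,interpolation=cv2.INTER_CUBIC))
cv2.imwrite("pics/c1.png",np.hstack(v))
```

```text
(no output)
```

View pics/c1.png

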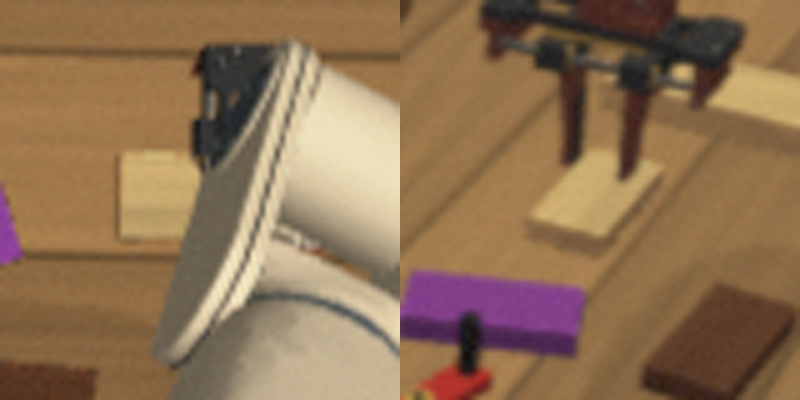

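Run:
```python
from fit import *
o=ctrl.get_obs();T=o["ee_pos"];print(T,o["qpos"],o["ft_force"],o["width"])
for n in("side","top"):
    for P in(T,T+[20,0,0],T-[20,0,0],T+[0,0,80],T+[0,0,20]):
        print(n,proj([P],n)[0].round(1), "crop",((proj([P],n)[0]-np.array({"top":(324,182),"side":(275,156)}[n]))*5+np.array({"top":(0,0),"side":(400,0)}[n])).round())
```

```text
[ 605.66107651 -296.68463983    5.03306192] [-4.73143239e-01  7.21527164e-01  1.59815955e+00  2.29889756e-06
  8.21980135e-01 -4.75498142e-01] [ 0.18823907 -0.337987    0.08128248] 35.35497523869423
side [314.1 197.2] crop [596. 206.]
side [309.1 195.9] crop [571. 199.]
side [319.1 198.6] crop [621. 213.]
side [315.7 178. ] crop [604. 110.]
side [314.5 192.5] crop [598. 183.]
top [363.9 221.8] crop [200. 199.]
top [363.9 216.1] crop [200. 170.]
top [363.9 227.6] crop [200. 228.]
top [369.2 220.8] crop [226. 194.]
top [365.2 221.6] crop [206. 198.]
```

Run:
```python
from fit import *
v=[]
for n,f,P in(("top","top0",[224.7,-583.2,189.1]),("side","side0",[224.7,-583.2,189.1]),("side","side1",[605.7,-296.7,5])):
    a=cv2.imread(f"pics/{f}.png");p=proj([P],n)[0];print(n,p)
    a=cv2.copyMakeBorder(a,60,60,60,60,cv2.BORDER_CONSTANT)
    u,w=int(np.clip(p[0],0,559))+60,int(np.clip(p[1],0,419))+60
    c=cv2.resize(a[w-50:w+50,u-33:u+33],None,fx=4,fy=4,interpolation=cv2.INTER_CUBIC)
    q=(p+60-[u-33,w-50]+.5)*4
    cv2.circle(c,tuple(map(int,q)),3,(255,0,255),-1);v.append(c)
cv2.imwrite("pics/c2.png",np.hstack(v))
```

```text
top [474.36250712 349.93205175]
side [445.16795866 144.62943448]
side [314.09512958 197.21710529]
```

View pics/c2.png

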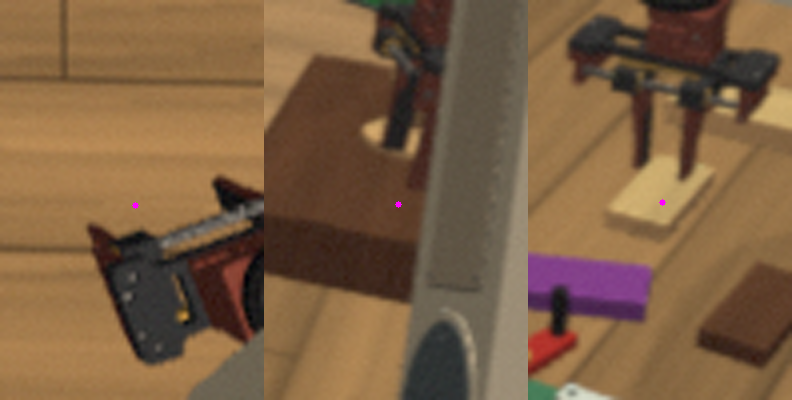

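The picture shows both fingertips hovering over the blank, at side px about (315,190). The reported TCP projects to (314,197). So the tips sit about 25 mm higher than reported, and closing on nothing confirms it. I'll open and descend in small steps, watching the force.

```bash
python3 -m jog '[[0,0,0,0,0,0,1],[0,0,0,0,0,0,1],[0,0,0,0,0,0,1],[0,0,0,0,0,0,1],[0,0,0,0,0,0,1],[0,0,0,0,0,0,1],[0,0,0.08,0,0,0,1],[0,0,0,0,0,0,1]]'
python3 -m jog '[[0,0,0.05,0,0,0,1],[0,0,0,0,0,0,1]]'
python3 -m jog '[[0,0,0.04,0,0,0,1],[0,0,0,0,0,0,1]]'
```

```text
t: 6.5
ee_pos: [605.3, -296.5, 1.4]
orientation: [-2.218, -2.224, 0.0]
ft_force: [0.4, 0.6, 0.4]
width: 87.3
grasp_force: 0.0
t: 6.7
ee_pos: [605.4, -296.6, -0.5]
orientation: [-2.218, -2.224, 0.0]
ft_force: [1.1, -0.1, -0.5]
width: 87.8
grasp_force: 0.0
t: 6.9
ee_pos: [605.5, -296.6, -2.0]
orientation: [-2.219, -2.224, 0.0]
ft_force: [-0.9, -0.3, -0.0]
width: 87.8
grasp_force: 0.0
```

```bash
python3 -m jog '[[0,0,0.12,0,0,0,1],[0,0,0.13,0,0,0,1],[0,0,0,0,0,0,1]]'
python3 -m jog '[[0,0,0.05,0,0,0,1],[0,0,0,0,0,0,1]]'
python3 - <<'E'
from fit import *
a=optics.get_image("side")[:,:,::-1]
cv2.imwrite("pics/c3.png",cv2.resize(a[150:220,270:360],None,fx=7,fy=7,interpolation=cv2.INTER_CUBIC))
E
```

```text
t: 7.2
ee_pos: [605.0, -296.4, -12.8]
orientation: [-2.218, -2.223, 0.001]
ft_force: [0.2, 0.3, 0.9]
width: 87.6
grasp_force: 0.0
t: 7.4
ee_pos: [605.5, -296.6, -14.0]
orientation: [-2.219, -2.224, 0.0]
ft_force: [-0.3, -0.2, 0.3]
width: 87.9
grasp_force: 0.0
```

View pics/c3.png

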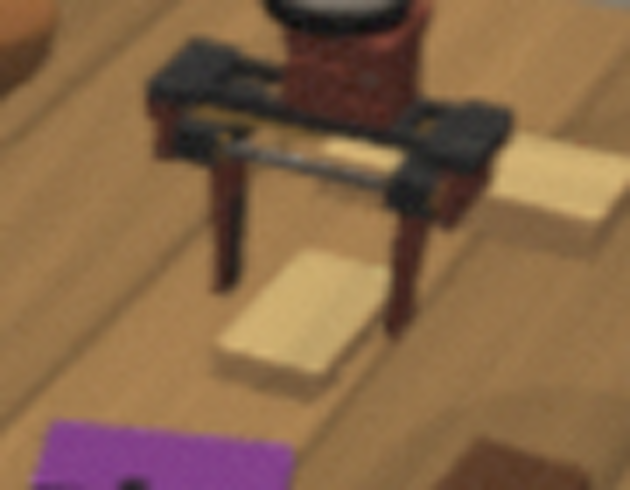

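The tips are at px (302,191) and (327,198), straddling the blank at z≈15. Going lower.

```bash
python3 -m jog '[[0,0,0.1,0,0,0,1],[0,0,0,0,0,0,1]]'
python3 -m jog '[[0,0,0.08,0,0,0,1],[0,0,0,0,0,0,1]]'
python3 -m jog '[[0,0,0.05,0,0,0,1],[0,0,0,0,0,0,1]]'
```

```text
t: 7.65
ee_pos: [605.4, -296.5, -18.2]
orientation: [-2.218, -2.224, 0.0]
ft_force: [-0.3, 0.1, 0.2]
width: 88.0
grasp_force: 0.0
t: 7.85
ee_pos: [605.4, -296.5, -21.4]
orientation: [-2.218, -2.224, 0.0]
ft_force: [0.0, 0.0, -0.6]
width: 88.1
grasp_force: 0.0
t: 8.05
ee_pos: [605.5, -296.6, -23.2]
orientation: [-2.219, -2.224, 0.0]
ft_force: [-0.4, 0.4, 0.5]
width: 87.8
grasp_force: 0.0
```

```bash
python3 -m jog '[[0,0,0,0,0,0,0.4],[0,0,0,0,0,0,0.4],[0,0,0,0,0,0,0.4],[0,0,0,0,0,0,0.4],[0,0,0,0,0,0,0.4],[0,0,0,0,0,0,0.4]]'
```

```text
t: 8.65
ee_pos: [605.7, -296.7, -22.8]
orientation: [2.219, 2.224, 0.0]
ft_force: [-0.1, -0.5, 1.0]
width: 59.8
grasp_force: 30.0
```

```bash
python3 -m jog '[[0,0,-0.3,0,0,0,0.4],[0,0,-0.7,0,0,0,0.4],[0,0,-0.7,0,0,0,0.4],[0,0,-0.7,0,0,0,0.4],[0,0,-0.7,0,0,0,0.4],[0,0,0,0,0,0,0.4]]'
python3 -m jog '[[0.4,-0.1,0,0,0,0,0.4],[0.8,-0.2,0,0,0,0,0.4],[0.8,-0.2,0,0,0,0,0.4],[0.8,-0.2,0,0,0,0,0.4],[0.8,-0.2,0,0,0,0,0.4],[0.8,-0.2,0,0,0,0,0.4],[0.8,-0.2,0,0,0,0,0.4],[0.8,-0.2,0,0,0,0,0.4],[0.8,-0.2,0,0,0,0,0.4],[0.8,-0.2,0,0,0,0,0.4],[0.8,-0.2,0,0,0,0,0.4],[0.8,-0.2,0,0,0,0,0.4],[0.8,-0.2,0,0,0,0,0.4],[0.8,-0.2,0,0,0,0,0.4],[0.6,-0.09,0,0,0,0.25,0.4],[0,0,0,0,0,0.3,0.4],[0,0,0,0,0,0,0.4],[0,0,0,0,0,0,0.4]]'
```

```text
t: 9.25
ee_pos: [608.5, -298.1, 106.2]
orientation: [2.214, 2.219, 0.004]
ft_force: [-0.6, -0.9, 0.1]
width: 59.8
grasp_force: 30.0
t: 11.05
ee_pos: [491.5, 159.0, 100.0]
orientation: [-2.28, -2.16, 0.003]
ft_force: [0.7, 0.1, -0.4]
width: 59.4
grasp_force: 30.0
```

```bash
python3 -m jog '[[0,0,0.6,0,0,0,0.4],[0,0,0.6,0,0,0,0.4],[0,0,0.6,0,0,0,0.4],[0,0,0.4,0,0,0,0.4],[0,0,0.2,0,0,0,0.4],[0,0,0,0,0,0,0.4],[0,0,0,0,0,0,0.4]]'
python3 -m jog '[[0,0,0.06,0,0,0,0.4],[0,0,0,0,0,0,0.4],[0,0,0,0,0,0,0.4]]'
python3 - <<'E'
from fit import *
a=optics.get_image("side")[:,:,::-1]
cv2.imwrite("pics/c4.png",cv2.resize(a[190:330,210:360],None,fx=4,fy=4,interpolation=cv2.INTER_CUBIC))
E
```

```text
t: 11.75
ee_pos: [493.3, 158.9, 5.4]
orientation: [2.282, 2.159, 0.0]
ft_force: [0.1, 0.0, 0.1]
width: 59.6
grasp_force: 30.0
t: 12.05
ee_pos: [493.3, 159.2, 3.2]
orientation: [2.282, 2.159, 0.001]
ft_force: [0.1, -0.5, -0.7]
width: 59.5
grasp_force: 30.0
```

View pics/c4.png

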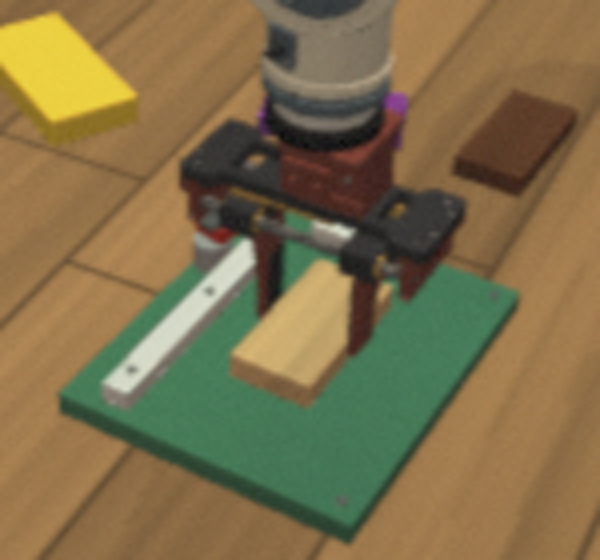

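The blank hangs parallel to the fence just above the board, near px (288,274). Lowering until it touches.

```bash
for i in 1; do :; done
python3 -m jog '[[0,0,0.1,0,0,0,0.4],[0,0,0,0,0,0,0.4],[0,0,0,0,0,0,0.4]]'
python3 -m jog '[[0,0,0.05,0,0,0,0.4],[0,0,0,0,0,0,0.4],[0,0,0,0,0,0,0.4]]'
python3 -m jog '[[0,0,0.03,0,0,0,0.4],[0,0,0,0,0,0,0.4],[0,0,0,0,0,0,0.4]]'
```

```text
t: 12.4
ee_pos: [492.9, 159.0, -1.5]
orientation: [-2.282, -2.159, 0.0]
ft_force: [-0.2, -0.8, -0.5]
width: 59.5
grasp_force: 30.0
t: 12.7
ee_pos: [493.0, 159.0, -3.4]
orientation: [-2.282, -2.159, 0.0]
ft_force: [-0.1, -0.0, -0.8]
width: 59.7
grasp_force: 30.0
t: 13.0
ee_pos: [493.0, 159.0, -4.6]
orientation: [-2.282, -2.159, 0.0]
ft_force: [0.2, -0.0, -0.8]
width: 60.0
grasp_force: 30.0
```

```bash
python3 -m jog '[[0,0,0.03,0,0,0,0.4],[0,0,0,0,0,0,0.4],[0,0,0,0,0,0,0.4]]'
```

```text
t: 13.3
ee_pos: [493.1, 159.1, -4.9]
orientation: [2.282, 2.159, 0.0]
ft_force: [-2.7, -0.9, 10.2]
width: 59.6
grasp_force: 30.0
```

```bash
python3 -m jog '[[0,0,-0.02,0,0,0,0.9],[0,0,0,0,0,0,1],[0,0,0,0,0,0,1],[0,0,0,0,0,0,1],[0,0,0,0,0,0,1],[0,0,0,0,0,0,1],[0,0,-0.4,0,0,0,1],[0,0,-0.9,0,0,0,1],[0,-0.7,0,0,0,0,1],[0,-0.65,0,0,0,0,1]]'
python3 -m jog '[[0,0,0,0,0,-1,1],[0,0,0,0,0,-1,1],[0,0,0,0,0,-1,1],[0,0,0,0,0,-1,1],[0,0,0,0,0,-1,1],[0,0,0,0,0,-1,1],[0,0,0,0,0,-1,1],[0,0,0,0,0,-1,1],[0,0,0,0,0,-1,1],[0,0,0,0,0,-1,1],[0,0,0,0,0,-1,1],[0,0,0,0,0,-1,1],[0,0,0,0,0,-1,1],[0,0,0,0,0,-1,1],[0,0,0,0,0,-1,1],[0,0,0,0,0,0,1],[0,0,0,0,0,0,1]]'
python3 - <<'E'
from fit import *
a=optics.get_image("side")[:,:,::-1];b=optics.get_image("top")[:,:,::-1]
cv2.imwrite("pics/c5.png",np.hstack([cv2.resize(a[200:330,210:340],(400,400)),cv2.resize(b[200:300,180:280],(400,400))]))
E
```

```text
t: 14.3
ee_pos: [439.5, 162.3, 48.0]
orientation: [2.282, 2.158, 0.004]
ft_force: [-0.2, 0.1, -0.1]
width: 88.0
grasp_force: 0.0
t: 16.0
ee_pos: [439.1, 162.0, 47.1]
orientation: [-0.091, -3.14, -0.0]
ft_force: [-0.8, 0.6, 0.3]
width: 88.1
grasp_force: 0.0
```

View pics/c5.png

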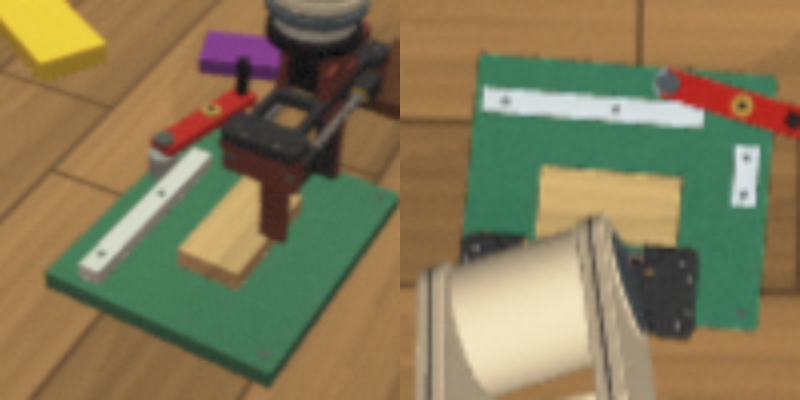

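The blank lies flat on the board, about 45 mm short of both stops in the top view. The fingers are behind it along the long side.

```bash
python3 -m jog '[[0,0,0.5,0,0,0,1],[0,0,0.5,0,0,0,1],[0,0,0.25,0,0,0,1],[0,0,0,0,0,0,1],[-0.2,0,0,0,0,0,1],[-0.1,0,0,0,0,0,1],[-0.1,0,0,0,0,0,1],[-0.1,0,0,0,0,0,1],[-0.1,0,0,0,0,0,1],[-0.1,0,0,0,0,0,1],[-0.1,0,0,0,0,0,1],[-0.1,0,0,0,0,0,1],[-0.1,0,0,0,0,0,1],[-0.1,0,0,0,0,0,1],[-0.1,0,0,0,0,0,1],[-0.1,0,0,0,0,0,1],[0,0,0,0,0,0,1],[0,0,0,0,0,0,1]]'
python3 -m jog '[[-0.05,0,0,0,0,0,1],[-0.05,0,0,0,0,0,1],[0,0,0,0,0,0,1]]'
```

```text
t: 17.9
ee_pos: [491.3, 159.2, -3.0]
orientation: [0.087, 3.14, 0.0]
ft_force: [0.2, 0.4, 0.7]
width: 87.6
grasp_force: 0.0
t: 18.2
ee_pos: [494.8, 159.0, -3.0]
orientation: [-0.087, -3.14, 0.0]
ft_force: [-0.6, -0.0, 0.7]
width: 87.8
grasp_force: 0.6
```

```bash
python3 -m jog '[[-0.04,0,0,0,0,0,1],[0,0,0,0,0,0,1]]'
python3 -m jog '[[-0.04,0,0,0,0,0,1],[0,0,0,0,0,0,1]]'
python3 -m jog '[[-0.04,0,0,0,0,0,1],[0,0,0,0,0,0,1]]'
```

```text
t: 18.4
ee_pos: [494.8, 158.8, -3.1]
orientation: [-0.087, -3.137, 0.001]
ft_force: [-6.8, 3.2, 3.5]
width: 87.7
grasp_force: 3.1
t: 18.6
ee_pos: [494.7, 158.7, -3.2]
orientation: [-0.087, -3.134, 0.001]
ft_force: [-10.0, 4.9, 7.0]
width: 88.2
grasp_force: 5.3
t: 18.8
ee_pos: [494.7, 158.6, -3.4]
orientation: [-0.087, -3.131, 0.002]
ft_force: [-14.3, 6.5, 11.3]
width: 87.8
grasp_force: 7.6
```

```bash
python3 -m jog '[[0.1,0,0,0,0,0,1],[0.3,0,0,0,0,0,1],[0,0,-0.6,0,0,0,1],[0,0,-0.9,0,0,0,1],[0,0,0,0,0,1,0.2],[0,0,0,0,0,1,0.2],[0,0,0,0,0,1,0.2],[0,0,0,0,0,1,0.2],[0,0,0,0,0,1,0.2],[0,0,0,0,0,1,0.2],[0,0,0,0,0,1,0.2],[0,0,0,0,0,1,0.2],[0,0,0,0,0,1,0.2],[0,0,0,0,0,1,0.2],[0,0,0,0,0,1,0.2],[0,0,0,0,0,1,0.2],[0,0,0,0,0,1,0.2],[0,0,0,0,0,1,0.2],[0,0,0,0,0,1,0.2]]'
python3 -m jog '[[0.8,0,0,0,0,0,0.2],[0.8,0,0,0,0,0,0.2],[0.65,0.3,0,0,0,0,0.2],[0,0.5,0,0,0,0,0.2],[0,0.6,0,0,0,0,0.2],[0,0,0,0,0,0,0.2],[0,0,0,0,0,0,0.2]]'
python3 - <<'E'
from fit import *
a=optics.get_image("side")[:,:,::-1];b=optics.get_image("top")[:,:,::-1]
cv2.imwrite("pics/c6.png",np.hstack([cv2.resize(a[200:330,210:340],(400,400)),cv2.resize(b[200:300,180:280],(400,400),interpolation=cv2.INTER_CUBIC)]))
E
```

```text
t: 20.7
ee_pos: [483.7, 159.5, 57.1]
orientation: [2.286, 2.154, 0.001]
ft_force: [0.3, 0.6, -0.2]
width: 17.6
grasp_force: 0.0
t: 21.4
ee_pos: [544.1, 246.0, 56.8]
orientation: [-2.282, -2.158, 0.001]
ft_force: [-0.2, 0.3, -0.4]
width: 17.5
grasp_force: 0.0
```

View pics/c6.png

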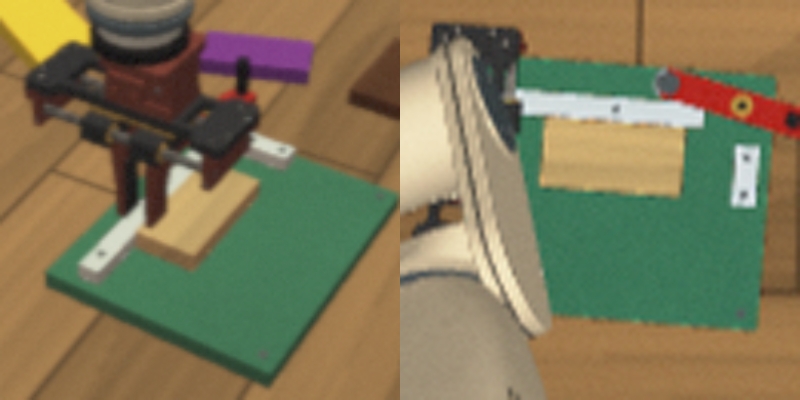

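The blank is flush along the fence in the top view and about 44 mm from the end stop. Next, push on its left end.

```bash
python3 -m jog '[[0,-0.05,0.5,0,0,0,0.2],[0,0,0.6,0,0,0,0.2],[0,0,0.37,0,0,0,0.2],[0,0,0,0,0,0,0.2],[0,0,0,0,0,0,0.2]]'
python3 -m jog '[[-0.1,0,0,0,0,0,0.2],[-0.1,0,0,0,0,0,0.2],[-0.1,0,0,0,0,0,0.2],[-0.1,0,0,0,0,0,0.2],[-0.1,0,0,0,0,0,0.2],[-0.1,0,0,0,0,0,0.2],[-0.1,0,0,0,0,0,0.2],[-0.1,0,0,0,0,0,0.2],[-0.1,0,0,0,0,0,0.2],[-0.1,0,0,0,0,0,0.2],[-0.1,0,0,0,0,0,0.2],[-0.1,0,0,0,0,0,0.2],[-0.1,0,0,0,0,0,0.2],[0,0,0,0,0,0,0.2]]'
python3 -m jog '[[-0.05,0,0,0,0,0,0.2],[-0.05,0,0,0,0,0,0.2],[0,0,0,0,0,0,0.2]]'
```

```text
t: 22.0
ee_pos: [542.4, 246.4, -1.6]
orientation: [-2.282, -2.159, 0.001]
ft_force: [0.2, 0.3, -0.1]
width: 17.9
grasp_force: 0.0
t: 23.4
ee_pos: [539.6, 193.8, -1.8]
orientation: [-2.282, -2.159, 0.001]
ft_force: [0.4, -0.0, 0.3]
width: 17.6
grasp_force: 0.0
t: 23.7
ee_pos: [539.5, 190.2, -1.8]
orientation: [-2.282, -2.159, 0.001]
ft_force: [0.0, 0.2, 0.4]
width: 17.8
grasp_force: 0.0
```

```bash
python3 -m jog '[[-0.05,0,0,0,0,0,0.2],[-0.04,0,0,0,0,0,0.2],[0,0,0,0,0,0,0.2]]'
python3 -m jog '[[-0.04,0,0,0,0,0,0.2],[0,0,0,0,0,0,0.2]]'
python3 -m jog '[[-0.04,0,0,0,0,0,0.2],[0,0,0,0,0,0,0.2]]'
```

```text
t: 24.0
ee_pos: [539.3, 186.7, -1.7]
orientation: [-2.282, -2.159, 0.0]
ft_force: [0.8, -0.7, 0.4]
width: 17.5
grasp_force: 0.0
t: 24.2
ee_pos: [539.3, 185.2, -1.7]
orientation: [2.282, 2.159, -0.0]
ft_force: [0.4, -0.1, 0.7]
width: 17.7
grasp_force: 0.0
t: 24.4
ee_pos: [539.5, 184.2, -1.6]
orientation: [-2.282, -2.159, -0.002]
ft_force: [-0.1, 3.6, -0.7]
width: 17.6
grasp_force: 1.8
```

```bash
python3 -m jog '[[-0.04,0,0,0,0,0,0.2],[0,0,0,0,0,0,0.2]]'
python3 -m jog '[[-0.04,0,0,0,0,0,0.2],[0,0,0,0,0,0,0.2]]'
python3 - <<'E'
from fit import *
b=optics.get_image("top")
for n in("top","side"):
    optics.get_image(n)
    for r in optics.masks_of("light_blank",n): print(n,r["conf"],np.round(r["extent"],1))
E
```

```text
t: 24.6
ee_pos: [539.7, 184.1, -1.4]
orientation: [-2.282, -2.157, -0.005]
ft_force: [-2.0, 11.4, -0.3]
width: 17.7
grasp_force: 5.9
t: 24.8
ee_pos: [539.7, 184.0, -1.3]
orientation: [-2.282, -2.156, -0.007]
ft_force: [-2.1, 20.0, -0.3]
width: 17.5
grasp_force: 9.9
top 0.88 [298.  153.1  41.7  47.9]
top 0.86 [248.6 240.8  30.1  21.7]
top 0.67 [423.3 231.6  28.4  44.6]
top 0.63 [316.1 219.2  25.9  39. ]
side 0.76 [285.2 264.8  14.5  26.1]
side 0.68 [298.8 218.6  25.9  10.6]
side 0.65 [224.6 209.7  41.8  31.6]
side 0.61 [339.  176.7  47.8  23.6]
```

```bash
python3 -m jog '[[0.1,0,0,0,0,0,0.2],[0.4,0,0,0,0,0,0.2],[0,0,-0.6,0,0,0,0.2],[0,0,-0.9,0,0,0,0.2],[0,0,-0.8,0,0,0,0.2],[0.6,-0.4,0,0,0,0,0.2],[0.8,-0.4,0,0,0,0,0.2],[0.8,-0.4,0,0,0,0,0.2],[0,0,0,0,0,0,0.2],[0,0,0,0,0,0,0.2]]'
cat > m2.py <<'E'
from fit import *
cg={};cb={}
ims={n:optics.get_image(n) for n in("top","side")}
np.savez("pics/ims.npz",**ims)
im=ims["top"];h=cv2.cvtColor(im,cv2.COLOR_RGB2HSV)
for r in optics.masks_of("light_blank","top"):
    e=r["extent"]
    if 225<e[0]<275 and 225<e[1]<260:
        print(np.round(e,1)); c=contour(r["pixels"]); print("rect",cv2.minAreaRect(c.astype(np.float32)))
        b0=ray(e[0],e[1],38,"top"); print(fit({"top":c},(60,120,20),[*b0[:2],-.057,18],False))
for t in("fence","end_stop"):
    for r in optics.masks_of(t,"top"): print(t,r["conf"],np.round(r["extent"],1),cv2.minAreaRect(contour(r["pixels"]).astype(np.float32)))
# knob: dark pixels near arm, both views
def dark(n,x0,x1,y0,y1):
    a=ims[n][y0:y1,x0:x1].astype(int);m=a.max(2)<70;v,u=np.nonzero(m);return u+x0,v+y0
u,v=dark("top",270,290,222,238);print("knob top",u.mean(),v.mean(),len(u));print(ray(u.mean(),v.mean(),94,"top"))
u,v=dark("side",280,298,212,236);print("knob side",u.mean(),v.mean(),v.min(),v.max(),len(u));print(ray(u.mean(),v.mean(),74,"side"))
a=cv2.resize(im[205:275,205:290],None,fx=9,fy=8,interpolation=cv2.INTER_CUBIC)[:,:,::-1]
cv2.imwrite("pics/c7.png",a)
E
python3 m2.py
```

```text
t: 26.05
ee_pos: [496.8, 291.7, 90.2]
orientation: [2.279, 2.161, -0.001]
ft_force: [0.6, 0.3, -0.8]
width: 17.5
grasp_force: 0.0
[245.1 241.6  31.9  21.2]
rect ((245.56231689453125, 239.817138671875), (35.08705520629883, 17.358470916748047), 2.12109637260437)
(array([ 5.350214e+02,  1.122348e+02, -3.740000e-02,  1.800000e+01]), np.float64(0.3360722449171347))
fence 0.83 [229.6 226.2  56.3  13.6] ((227.48477172851562, 226.7132110595703), (53.36404037475586, 6.198493480682373), 4.085616588592529)
end_stop 0.57 [266.5 245.6   4.8  16.1] ((266.1308288574219, 243.95384216308594), (5.705597877502441, 14.263994216918945), 7.125016689300537)
knob top 277.875 229.875 8
[569.93107099   2.74853401  94.        ]
knob side 284.30434782608694 225.02608695652174 212 235 115
[579.27848548  11.89522864  74.        ]
```

View pics/c7.png

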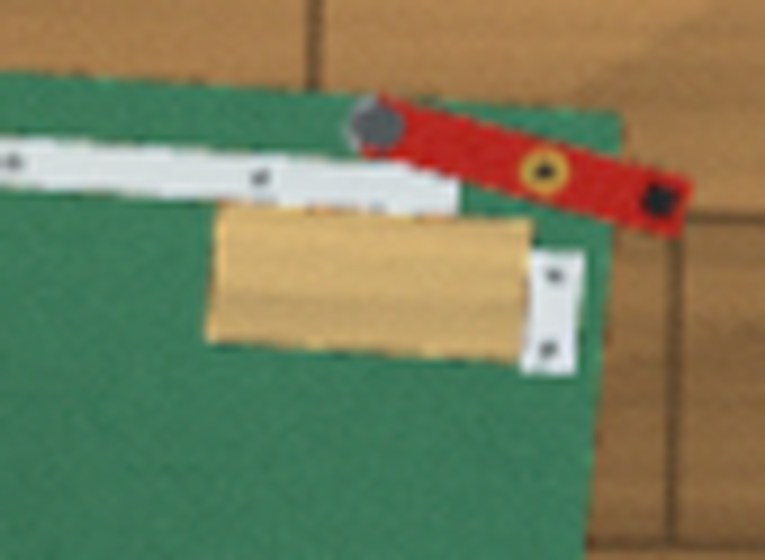

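The blank is flush with both stops: the fit gives (535,112) against my seat estimate of (537,112). The knob is at px (277.5,229.5), about (570,3). Moving above it with the gripper part-open to straddle it.

```bash
python3 -m jog '[[-0.4,0.12,-0.25,0,0,0,0.35],[-0.79,0.25,0,0,0,0,0.35],[-0.79,0.25,0,0,0,0,0.35],[-0.79,0.25,0,0,0,0,0.35],[-0.79,0.25,0,0,0,0,0.35],[-0.79,0.25,0,0,0,0,0.35],[-0.79,0.25,0,0,0,0,0.35],[-0.79,0.25,0,0,0,0,0.35],[-0.79,0.25,0,0,0,0,0.35],[-0.4,0.12,0,0,0,0,0.35],[0,0,0,0,0,0.7,0.35],[0,0,0,0,0,0.7,0.35],[0,0,0,0,0,0.73,0.35],[0,0,0,0,0,0,0.35],[0,0,0,0,0,0,0.35]]'
```

```text
t: 27.8
ee_pos: [570.7, 1.5, 100.5]
orientation: [2.506, 1.894, 0.0]
ft_force: [0.1, 0.4, -0.6]
width: 30.9
grasp_force: 0.0
```

```bash
python3 -m jog '[[0.04,0,0.3,0,0,0,0.35],[0,0,0.3,0,0,0,0.35],[0,0,0.2,0,0,0,0.35],[0,0,0,0,0,0,0.35]]'
python3 -m jog '[[0,0,0.25,0,0,0,0.35],[0,0,0.25,0,0,0,0.35],[0,0,0.2,0,0,0,0.35],[0,0,0,0,0,0,0.35]]'
python3 -m jog '[[0.007,-0.19,0,0,0,0.667,0.35],[0.007,-0.19,0,0,0,0.667,0.35],[0.007,-0.19,0,0,0,0.667,0.35],[0.007,-0.19,0,0,0,0.667,0.35],[0,0,0,0,0,0,0.35]]'
python3 - <<'E'
from fit import *
for n in("side","top"):
    optics.get_image(n)
    for r in optics.masks_of("guide_arm",n): print(n,r["conf"],np.round(r["extent"],1))
E
```

```text
t: 28.2
ee_pos: [569.8, 3.4, 66.3]
orientation: [-2.506, -1.891, 0.004]
ft_force: [-0.4, 0.6, -0.6]
width: 31.0
grasp_force: 0.0
t: 28.6
ee_pos: [570.2, 3.3, 38.8]
orientation: [-2.507, -1.891, 0.003]
ft_force: [0.2, 0.5, 0.7]
width: 31.1
grasp_force: 0.0
t: 29.1
ee_pos: [543.0, 15.9, 40.4]
orientation: [-2.747, -1.524, 0.001]
ft_force: [-1.4, 0.4, -0.5]
width: 31.1
grasp_force: 0.0
side 0.88 [277.8 236.1  37.3  31.8]
```

```bash
python3 -m jog '[[0.007,-0.19,0,0,0,0.667,0.35],[0.007,-0.19,0,0,0,0.667,0.35],[0.007,-0.19,0,0,0,0.667,0.35],[0.007,-0.19,0,0,0,0.667,0.35],[0.007,-0.19,0,0,0,0.667,0.35],[0,0,0,0,0,0,0.35]]'
cat > red.py <<'E'
from fit import *
for n in("side","top"):
    h=cv2.cvtColor(optics.get_image(n),cv2.COLOR_RGB2HSV)
    m=((h[...,0]<6)|(h[...,0]>174))&(h[...,1]>190)&(h[...,2]>110)
    m[:200]=0;m[290:]=0;m[:,:200]=0;m[:,330:]=0
    v,u=np.nonzero(m);print(n,len(u),(u.mean().round(1),v.mean().round(1),u.min(),u.max(),v.min(),v.max()) if len(u) else "")
H=np.array([599.9,108.5,54])
for t in(1.35,1.0,.7,.3,0):
    a=np.radians(176.7)+t;P=H+110*np.array([np.cos(a),np.sin(a),0]);print(t,P[:2].round(),"side",proj([P],"side")[0].round(1),"top",proj([P],"top")[0].round(1))
E
python3 red.py
```

```text
t: 29.9
ee_pos: [515.3, 41.2, 40.3]
orientation: [-2.97, -1.025, 0.0]
ft_force: [0.4, -0.5, -0.7]
width: 30.5
grasp_force: 0.0
side 130 (np.float64(282.7), np.float64(244.0), np.int64(266), np.int64(302), np.int64(240), np.int64(249))
top 73 (np.float64(252.6), np.float64(226.2), np.int64(246), np.int64(259), np.int64(220), np.int64(230))
1.35 [570.   3.] side [288.2 229.8] top [277.9 230.2]
1.0 [535.  20.] side [296.2 235.9] top [272.7 240.4]
0.7 [512.  43.] side [300.2 242.2] top [265.7 247.3]
0.3 [493.  82.] side [300.4 251.5] top [253.8 252.7]
0 [490. 115.] side [296.6 258.3] top [244.  253.4]
```

The red arm is following; in the side view its end is now near px (302,245). Continuing.

```bash
python3 -m jog '[[0.007,-0.19,0,0,0,0.667,0.35],[0.007,-0.19,0,0,0,0.667,0.35],[0.007,-0.19,0,0,0,0.667,0.35],[0.007,-0.19,0,0,0,0.667,0.35],[0.007,-0.19,0,0,0,0.667,0.35],[0.007,-0.19,0,0,0,0.667,0.35],[0.007,-0.19,0,0,0,0.667,0.35],[0.007,-0.19,0,0,0,0.667,0.35],[0.007,-0.19,0,0,0,0.667,0.35],[0,0,0,0,0,0,0.35]]'
python3 -m jog '[[0,-0.1,0,0,0,0.35,0.35],[0,-0.1,0,0,0,0.35,0.35],[0,0,0,0,0,0,0.35]]'
python3 red.py | head -2
```

```text
t: 31.0
ee_pos: [493.0, 104.6, 40.3]
orientation: [-3.141, -0.058, -0.001]
ft_force: [-0.5, 0.7, 0.1]
width: 30.9
grasp_force: 0.0
t: 31.3
ee_pos: [492.9, 112.2, 40.3]
orientation: [-3.141, 0.056, -0.001]
ft_force: [0.0, -0.3, 0.2]
width: 30.8
grasp_force: 0.0
side 124 (np.float64(280.0), np.float64(252.8), np.int64(262), np.int64(301), np.int64(246), np.int64(260))
top 81 (np.float64(246.7), np.float64(229.2), np.int64(244), np.int64(250), np.int64(222), np.int64(236))
```

```bash
python3 -m jog '[[0,-0.1,0,0,0,0.2,0.35],[0,-0.06,0,0,0,0,0.35],[0,0,0,0,0,0,0.35]]'
python3 -m jog '[[0,-0.05,0,0,0,0,0.35],[0,0,0,0,0,0,0.35]]'
python3 -m jog '[[0,-0.05,0,0,0,0,0.35],[0,0,0,0,0,0,0.35]]'
```

```text
t: 31.7
ee_pos: [492.7, 118.9, 40.3]
orientation: [-3.14, 0.091, -0.0]
ft_force: [-0.9, -0.1, 0.2]
width: 30.5
grasp_force: 0.0
t: 31.9
ee_pos: [492.8, 120.9, 40.3]
orientation: [-3.14, 0.092, -0.0]
ft_force: [0.3, -0.4, 0.7]
width: 30.5
grasp_force: 0.0
t: 32.1
ee_pos: [493.0, 122.8, 40.3]
orientation: [-3.14, 0.092, -0.0]
ft_force: [-0.1, 0.7, -0.8]
width: 30.8
grasp_force: 0.0
```

```bash
python3 -m jog '[[0,-0.05,0,0,0,0,0.35],[0,0,0,0,0,0,0.35]]'
python3 -m jog '[[0,-0.05,0,0,0,0,0.35],[0,0,0,0,0,0,0.35]]'
python3 -m jog '[[0,-0.05,0,0,0,0,0.35],[0,0,0,0,0,0,0.35]]'
python3 red.py | head -2
```

```text
t: 32.3
ee_pos: [493.0, 124.0, 40.2]
orientation: [3.139, -0.091, -0.0]
ft_force: [1.0, -6.0, 0.9]
width: 30.8
grasp_force: 2.6
t: 32.5
ee_pos: [492.9, 124.3, 40.2]
orientation: [3.137, -0.089, -0.001]
ft_force: [1.5, -15.9, 0.9]
width: 30.8
grasp_force: 8.0
t: 32.7
ee_pos: [492.8, 124.6, 40.1]
orientation: [3.134, -0.088, -0.002]
ft_force: [2.1, -27.4, 3.0]
width: 31.4
grasp_force: 13.4
side 107 (np.float64(277.4), np.float64(253.3), np.int64(262), np.int64(299), np.int64(246), np.int64(263))
top 66 (np.float64(246.0), np.float64(228.0), np.int64(243), np.int64(250), np.int64(223), np.int64(234))
```

The arm hit its dead stop: 27 N, with the knob at y≈115 where 114.7 was predicted for closed. Back off, lift clear and check.

```bash
python3 -m jog '[[0,0.1,0,0,0,0,0.35],[0,0.1,0,0,0,0,0.4],[0,0,-0.4,0,0,0,0.4],[0,0,-0.7,0,0,0,0.4],[0,0,-0.9,0,0,0,0.4],[0,0,-0.6,0,0,0,0.4],[0,-0.8,0,0,0,0,0.4],[0,-0.9,0,0,0,0,0.4],[0,-0.9,0,0,0,0,0.4],[0,-0.9,0,0,0,0,0.4],[0,-0.9,0,0,0,0,0.4],[0,0,0,0,0,0,0.4],[0,0,0,0,0,0,0.4]]'
cat >> red.py <<'E'
im=optics.get_image("top")
h=cv2.cvtColor(im,cv2.COLOR_RGB2HSV);m=((h[...,0]<8)|(h[...,0]>172))&(h[...,1]>170)&(h[...,2]>90)
m[:210]=0;m[270:]=0;m[:,:225]=0;m[:,290:]=0
v,u=np.nonzero(m)
vx,vy,x0,y0=cv2.fitLine(np.c_[u,v].astype(np.float32),cv2.DIST_L2,0,.01,.01).ravel()
A,B=ray(x0,y0,54,"top"),ray(x0+20*vx,y0+20*vy,54,"top");d=B-A;print("arm dir deg mod 180",np.degrees(np.arctan2(d[1],d[0]))%180)
k=(im[225:262,225:290].max(2)<70);vv,uu=np.nonzero(k);print("dark px",list(zip(uu+225,vv+225)))
for r in optics.masks_of("light_blank","top"):
    e=r["extent"]
    if 225<e[0]<275 and 225<e[1]<260: print(e,fit({"top":contour(r["pixels"])},(60,120,20),[535,112,-.057,18],False))
cv2.imwrite("pics/c8.png",cv2.resize(im[205:275,205:290],None,fx=8,fy=8,interpolation=cv2.INTER_CUBIC)[:,:,::-1])
E
python3 red.py
```

```text
t: 34.1
ee_pos: [502.7, 296.9, 144.0]
orientation: [3.14, -0.09, -0.001]
ft_force: [-0.2, -0.6, -0.1]
width: 34.9
grasp_force: 0.0
side 110 (np.float64(285.0), np.float64(255.7), np.int64(272), np.int64(299), np.int64(248), np.int64(263))
top 174 (np.float64(245.4), np.float64(238.0), np.int64(241), np.int64(250), np.int64(223), np.int64(255))
1.35 [570.   3.] side [288.2 229.8] top [277.9 230.2]
1.0 [535.  20.] side [296.2 235.9] top [272.7 240.4]
0.7 [512.  43.] side [300.2 242.2] top [265.7 247.3]
0.3 [493.  82.] side [300.4 251.5] top [253.8 252.7]
0 [490. 115.] side [296.6 258.3] top [244.  253.4]
arm dir deg mod 180 177.08611122438785
dark px [(np.int64(245), np.int64(240)), (np.int64(243), np.int64(252)), (np.int64(244), np.int64(252)), (np.int64(242), np.int64(253)), (np.int64(243), np.int64(253)), (np.int64(244), np.int64(253)), (np.int64(245), np.int64(253)), (np.int64(242), np.int64(254)), (np.int64(243), np.int64(254)), (np.int64(244), np.int64(254)), (np.int64(243), np.int64(255))]
[247.2, 239.9, 35.3, 19.4] (array([ 5.373064e+02,  1.112005e+02, -1.284000e-01,  1.800000e+01]), np.float64(0.3847912015983763))
```

The arm direction is 177.1°, against 176.7° for closed. All picture views are used, so I'll check the blank by differencing against the picture taken when it was registered.

Run:
```python
from fit import *
old=np.load("pics/ims.npz")
for n in("top","side"):
    im=optics.get_image(n);h=cv2.cvtColor
    f=lambda a:cv2.GaussianBlur(a,(3,3),0).astype(int)
    if n=="top":
        d=np.abs(f(im)-f(old[n])).max(2)[225:258,222:272]>40
        for r in d.astype(int): print("".join(".#"[x] for x in r))
    print(n,[(t,np.round(r["extent"],0).tolist()) for t in("dark_blank","vase","pot") for r in optics.masks_of(t,n)[:1]])
```

```text
.....................#######.#####################
....................#########.####################
....................#########...##################
....................#########.......##############
....................#########..........###########
....................#########.............########
....................#########.................####
....................#########....................#
....................#########.....................
....................#########.....................
....................#########.....................
....................########......................
....................########......................
....................########......................
....................########......................
...................#########......................
...................#########......................
...................#########......................
...................#########......................
...................#########......................
...................#########......................
...................#########......................
...................########.......................
...................########.......................
...................########.......................
..................#########.......................
..................#########.......................
...................########.......................
...................########.......................
...................########.......................
...................#######........................
.......................###........................
..................................................
top [('dark_blank', [325.0, 264.0, 32.0, 20.0]), ('vase', [392.0, 276.0, 25.0, 22.0]), ('pot', [127.0, 226.0, 28.0, 25.0])]
side [('dark_blank', [337.0, 225.0, 31.0, 19.0]), ('vase', [372.0, 189.0, 14.0, 34.0]), ('pot', [178.0, 359.0, 38.0, 44.0])]
```

The only changes are the arm itself and the place it left. The blank and the bystanders haven't moved, so I'm handing in.

```bash
python3 -c "
from workcell import ctrl
print(ctrl.close_job())"
```

```text
the job is handed in; nothing more can be done
None
```

The job is handed in (no verdict was returned): by my measurements the light blank sits flush against the fence and end stop, the guide arm is closed on its dead stop, and the dark blank, pot and vase were not moved.

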